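Set out hubs and chain oil at the bike-jumble stall

TASK

Set out the stall: lay every bicycle hub in its own groove of the display cradle, both axle ends resting in the notches and the gold end towards the yellow rail, and stand every oil bottle upright in the grey crate, one per cell, down on its floor. Let each hub settle gently in its groove before letting go, never drop one; and leave the carton, the chainring and the parts case where they are.

Things in the scene. Friction and masses are not known exactly. Their poses are not given: they have to be found in the camera images.
- rack: Display cradle, fixed: plywood base 160 x 290 x 12 mm, two 14 mm rails along y at x = -55 (grey) and x = +55 mm (yellow). V notches (90 deg, mouth 48 mm wide, 79 mm above the table) in both rails form 3 grooves along x at y = -90, 0, 90 mm. A seated hub's axis is 68 mm above the table, its mid-length at x = 0 or so. Origin: centre of underside, at table level; +x to the yellow rail, z up.
- crate: Grey divided crate, fixed, open on top, 230 x 155 x 50 mm high with 5 mm walls, floor and dividers: 3 cells along its x axis by 2 along its y axis, each about 70 x 70 mm. Origin: centre of its underside, on the table.
- cell1 (a point): Centre of the floor of crate cell 1, 5 mm above the table; axes as the crate's.
- cell2 (a point): Centre of the floor of crate cell 2, 5 mm above the table; axes as the crate's.
- cell3 (a point): Centre of the floor of crate cell 3, 5 mm above the table; axes as the crate's.
- cell4 (a point): Centre of the floor of crate cell 4, 5 mm above the table; axes as the crate's.
- cell5 (a point): Centre of the floor of crate cell 5, 5 mm above the table; axes as the crate's.
- cell6 (a point): Centre of the floor of crate cell 6, 5 mm above the table; axes as the crate's.
- hub1_mid (a point): Bicycle hub, red shell, 136 mm long, 0.3 kg, lying on two flanges (dia 54), axis 27 mm up; can roll. Point: on the axis, mid-barrel (the grip, dia 32). x axis: along the hub to its gold end (y, z roll with it). Along x in mm: axle end dia 18 -62..-30, flange to -26, barrel to 28, flange to 32, gold drum dia 34 to 48, axle end dia 18 to 74; mid-length at 6. Seats by its two axle ends in the notches.
- hub1_gold (a point): Centre of the gold-coloured drum of the red hub, on its axis, 40 mm from hub1_mid.
- hub2_mid (a point): Bicycle hub, blue shell, 136 mm long, 0.3 kg, lying on two flanges (dia 54), axis 27 mm up; can roll. Point: on the axis, mid-barrel (the grip, dia 32). x axis: along the hub to its gold end (y, z roll with it). Along x in mm: axle end dia 18 -62..-30, flange to -26, barrel to 28, flange to 32, gold drum dia 34 to 48, axle end dia 18 to 74; mid-length at 6. Seats by its two axle ends in the notches.
- hub2_gold (a point): Centre of the gold-coloured drum of the blue hub, on its axis, 40 mm from hub2_mid.
- hub3_mid (a point): Bicycle hub, bare aluminium shell, 136 mm long, 0.3 kg, lying on two flanges (dia 54), axis 27 mm up; can roll. Point: on the axis, mid-barrel (the grip, dia 32). x axis: along the hub to its gold end (y, z roll with it). Along x in mm: axle end dia 18 -62..-30, flange to -26, barrel to 28, flange to 32, gold drum dia 34 to 48, axle end dia 18 to 74; mid-length at 6. Seats by its two axle ends in the notches.
- hub3_gold (a point): Centre of the gold-coloured drum of the bare aluminium hub, on its axis, 40 mm from hub3_mid.
- bottle1_mid (a point): Green plastic chain-oil bottle with a white label, 112 mm tall, about 0.18 kg, heavy at the foot: body of diameter 50 up to 66 mm, shoulder to 74 mm, white cap of diameter 30 from 74 to 112 mm (18 to 56 mm above this point). This point is on its axis, half-way up (56 mm above its foot); z axis up through the cap.
- bottle2_mid (a point): Green plastic chain-oil bottle with a white label, 112 mm tall, about 0.18 kg, heavy at the foot: body of diameter 50 up to 66 mm, shoulder to 74 mm, white cap of diameter 30 from 74 to 112 mm (18 to 56 mm above this point). This point is on its axis, half-way up (56 mm above its foot); z axis up through the cap.
- bottle3_mid (a point): Green plastic chain-oil bottle with a white label, 112 mm tall, about 0.18 kg, heavy at the foot: body of diameter 50 up to 66 mm, shoulder to 74 mm, white cap of diameter 30 from 74 to 112 mm (18 to 56 mm above this point). This point is on its axis, half-way up (56 mm above its foot); z axis up through the cap.
- bottle4_mid (a point): Green plastic chain-oil bottle with a white label, 112 mm tall, about 0.18 kg, heavy at the foot: body of diameter 50 up to 66 mm, shoulder to 74 mm, white cap of diameter 30 from 74 to 112 mm (18 to 56 mm above this point). This point is on its axis, half-way up (56 mm above its foot); z axis up through the cap.
- bottle5_mid (a point): Green plastic chain-oil bottle with a white label, 112 mm tall, about 0.18 kg, heavy at the foot: body of diameter 50 up to 66 mm, shoulder to 74 mm, white cap of diameter 30 from 74 to 112 mm (18 to 56 mm above this point). This point is on its axis, half-way up (56 mm above its foot); z axis up through the cap.
- carton: Bystander: closed cardboard carton 80 x 100 x 70 mm, origin centre of underside.
- chainring: Bystander: flat aluminium chainring of diameter 138 mm, 7 mm thick, lying on the table, origin centre of underside.
- organiser: Bystander: small grey parts case with clear lid 100 x 140 x 63 mm, origin centre of underside.
Things that resemble listed ones, but are neither listed nor needed, are in the scene too. Of the things that look like the part that bears hub2_mid, take the one that is farthest from the robot's base at the start.

How it is judged:
At the end, for the whole second after the job is handed in: Every hub at rest in a groove of its own: axis within 5 mm of the seated height, parallel within 0.1 rad, mid-length within 15 mm of midway between the rails, gold end to the yellow rail. Every bottle at rest, upright within 0.12 rad, on the floor (within 6 mm) of its own crate cell (z of hub1_mid in the frame of rack between 0.063 and 0.073 m and x of hub1_mid in the frame of rack between -0.021 and 0.009 m and x of each of hub1_gold, hub2_gold, hub3_gold in the frame of rack above 0.018 m and angle between the x axis of each of hub1_mid, hub2_mid, hub3_mid and the x axis of rack, either way round below 0.1 rad and linear speed of each of hub1, hub2, hub3, bottle1, bottle2, bottle3, bottle4, bottle5 below 0.03 m/s and z of hub2_mid in the frame of rack between 0.063 and 0.073 m and x of hub2_mid in the frame of rack between -0.021 and 0.009 m and z of hub3_mid in the frame of rack between 0.063 and 0.073 m and x of hub3_mid in the frame of rack between -0.021 and 0.009 m and z of bottle1_mid in the frame of crate between 0.055 and 0.067 m and angle between each of bottle1_mid, bottle2_mid, bottle3_mid, bottle4_mid, bottle5_mid's own z axis and vertical below 0.12 rad and x of bottle1_mid in the frame of crate between -0.105 and 0.105 m and y of bottle1_mid in the frame of crate between -0.07 and 0.07 m and z of bottle2_mid in the frame of crate between 0.055 and 0.067 m and x of bottle2_mid in the frame of crate between -0.105 and 0.105 m and y of bottle2_mid in the frame of crate between -0.07 and 0.07 m and z of bottle3_mid in the frame of crate between 0.055 and 0.067 m and x of bottle3_mid in the frame of crate between -0.105 and 0.105 m and y of bottle3_mid in the frame of crate between -0.07 and 0.07 m and z of bottle4_mid in the frame of crate between 0.055 and 0.067 m and x of bottle4_mid in the frame of crate between -0.105 and 0.105 m and y of bottle4_mid in the frame of crate between -0.07 and 0.07 m and z of bottle5_mid in the frame of crate between 0.055 and 0.067 m and x of bottle5_mid in the frame of crate between -0.105 and 0.105 m and y of bottle5_mid in the frame of crate between -0.07 and 0.07 m); the robot touches nothing.
It fails at once if hub 1 is let fall: it moves faster than 0.35 m/s above the table (axis higher than 45 mm) while the fingers do not hold it (height (world z) of hub1_mid above 0.045 m and linear speed of hub1 above 0.35 m/s and contact force between the fingers and hub1 below 0.05 N).
It fails at once if hub 2 is let fall: it moves faster than 0.35 m/s above the table (axis higher than 45 mm) while the fingers do not hold it (height (world z) of hub2_mid above 0.045 m and linear speed of hub2 above 0.35 m/s and contact force between the fingers and hub2 below 0.05 N).
It fails at once if hub 3 is let fall: it moves faster than 0.35 m/s above the table (axis higher than 45 mm) while the fingers do not hold it (height (world z) of hub3_mid above 0.045 m and linear speed of hub3 above 0.35 m/s and contact force between the fingers and hub3 below 0.05 N).
It fails at once if the carton, chainring or parts case is pushed more than 30 mm from its place (distance of any of carton, chainring, organiser from where it was at the start of the episode above 0.03 m).
Of hub1, hub2, hub3 only 2 to 3 are there at a start; the rules pass over those that are not, and their reading is None.
Of bottle1, bottle2, bottle3, bottle4, bottle5 only 4 to 5 are there at a start; the rules pass over those that are not, and their reading is None.
At some moment in a run one of bottle1, bottle2, bottle3, bottle4, bottle5 may be knocked a few centimetres aside while the robot is not near it.
It also fails if it takes over 210 s, if anything falls off the work surface, if the arm or the gripper's body presses on something with over 40 N, if the wrist force passes 120 N, or if a joint passes its speed limit or range.

ROBOT

A 7-joint arm with a two-finger parallel gripper is mounted at the origin on the work surface. World frame = base frame: x ahead of the robot, y to its left, z up, the work surface at z = 0. Lengths are in m, angles in rad, forces in N, time in s.
With the tool pointing down it reaches from about 0.425 to 0.825 m from the base axis. Payload 3.6 kg.
Tool frame: the origin (TCP) lies where the fingers leave the gripper's body, on its centre line; the fingertips stand 73 mm ahead of it and the grasp point (between the pads) lies 54 mm ahead of it; x points along the fingers, y is the direction in which the jaws open and shut, and the axes are right-handed (so a half turn about x gives the same grasp; the last joint's range is limited). The gripper opens to 85 mm and grips with 20 to 120 N. Pads are 22 mm wide; open, the fingers measure 114 mm over their backs; the gripper's body (76 mm by 85 mm) begins 54 mm behind the grasp point. The pads swing forward as they close: fully open they stand 13 mm farther back than shut.
Start: joints at [-1.353, 0.615, -0.013, 1.423, 0.008, 1.103, -0.04], TCP at [0.158, 0.631, 0.304] pointing down, gripper open.
Joint ranges: [-3.12, 3.12], [-0.3, 2.06], [-1.34, 1.32], [0.26, 2.42], [-1.36, 4.5], [0.01, 1.98], [-2.84, 2.84]. Speed limits (rad/s): [2.79, 2.79, 3.14, 3.14, 3.14, 3.14, 3.14].

INTERFACE

Orientations are given as a unit quaternion [x, y, z, w].
In Python, from station import arm, snapshot, camera_info, ticket gives the robot as it stands. Calls block until the motion is done:
- arm.movep(position, orientation): joint-space move of the TCP to a pose.
- arm.line_to(position, velocity=0.15, ori=None): straight line of the TCP; ori=None keeps the orientation; velocity is the mean speed in m/s.
- arm.move_j(angles): joint-space move.
- arm.move_gripper(opening, effort=None): opening from 0.0 (shut) to 1.0 (fully open); effort is the grip in N (None keeps the last); returns when the fingers have stopped.
- arm.pause(seconds).
- arm.ik(position, orientation): joint angles nearest the present ones, or None.
- snapshot(name): name is "scene" or "top"; returns the picture (384x512x3 uint8, blue, green, red); there is no depth.
- camera_info(name): a dict with "fx", "fy", "cx", "cy" (pixels), "dist_coeffs" ([k1, k2, p1, p2, k3] as OpenCV has them; the pictures are not rectified), "R" (3x3) and "t" (3): a world point X has camera coordinates R X + t. Camera axes: x right, y down, z forward; pixel columns grow to the right and rows downward; lengths in m; the calibration is good to about 2 mm. A picture is of the moment at which its call begins. camera_info takes no time and is no camera call.
A pose or a line that the arm cannot do raises arm.MotionError and nothing moves.
- ticket.finish_job(): hands the job in, once; it reports no verdict.
Readings, each from a call of its own:
- arm.read_time(): time.
- arm.read_joint_positions(): joint angles.
- arm.read_dq(): joint speeds.
- arm.read_effort(): joint torques, N m.
- arm.read_tool_pos(): TCP position.
- arm.read_eef_rot(): TCP orientation.
- arm.read_ft_force(): force on the tool from outside, world axes, zero at the start.
- arm.read_wrist_torque(): the same for the moment, N m.
- arm.read_opening(): opening from 0.0 (shut) to 1.0 (fully open).
Only numpy, scipy, OpenCV 4.12 (cv2) and the standard library are available. Lean on these libraries where they do the work, as an engineer would, in place of code of your own. Each camera call takes 0.05 s, during which the arm holds its last target.

## Working session

There is one attempt and no reset: what is moved stays moved. The work goes in short steps, each a Python script; the robot and the scene stay as the last script left them, time stands still between calls to the robot, and variables do not carry over. Pictures are saved under pics/ and viewed, and the job is handed in when it is done.

```bash
ls; mkdir -p pics; python3 - <<'E'
from station import arm, snapshot, camera_info
import cv2
for n in ("scene","top"):
    im=snapshot(n); cv2.imwrite(f"pics/{n}0.png",im)
    c=camera_info(n); print(n,{k:(v.tolist() if hasattr(v,'tolist') else v) for k,v in c.items()})
print(arm.read_time(),arm.read_tool_pos(),arm.read_eef_rot(),arm.read_opening())
E
```

```text
pics
scene {'fx': 493.07409446985133, 'fy': 493.07409446985133, 'cx': 258.35215844737894, 'cy': 189.6965557524618, 'dist_coeffs': [-0.19549099250595556, 0.0, 0.0, 0.0, 0.0], 'R': [[-0.8752263297312776, 0.48363019326990137, -0.008983757723523144], [0.38006644546618445, 0.6760811432613205, -0.6312398789344391], [-0.2992129154562298, -0.5558921872847141, -0.7755356260933467]], 't': [0.4553791705732259, -0.18581784079126604, 1.8481813010657713]}
top {'fx': 354.80018417452743, 'fy': 354.80018417452743, 'cx': 251.64868141512008, 'cy': 188.9634902721498, 'dist_coeffs': [-0.024538149778379408, 0.0, 0.0, 0.0, 0.0], 'R': [[-0.02171386277419644, -0.9991740431358632, 0.03434733886279759], [-0.9880314495242946, 0.01619848755733242, -0.15339968628317618], [0.15271660981813764, -0.0372671507414697, -0.9875671099025461]], 't': [0.024242398153583217, 0.5392063572481314, 0.876171642834199]}
0.1 [0.1573757  0.63011442 0.30285347] [ 0.0854809   0.7019163  -0.08712899  0.70172293] 0.9958273246720643
```

View pics/scene0.png

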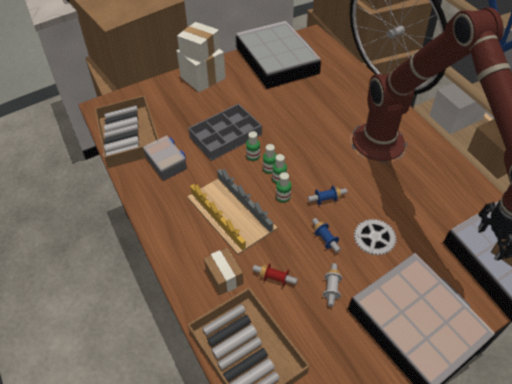

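View pics/top0.png

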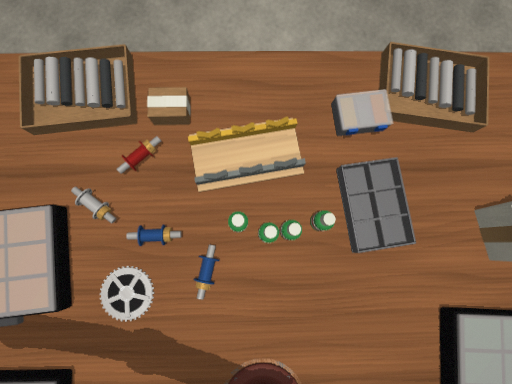

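```bash
cat > h.py <<'E'
import numpy as np, cv2
from station import arm, snapshot, camera_info
def cam(n):
    c=camera_info(n); K=np.array([[c['fx'],0,c['cx']],[0,c['fy'],c['cy']],[0,0,1.]])
    return K,np.array(c['dist_coeffs'],float),np.array(c['R']),np.array(c['t'])
def ray(n,px):
    K,d,R,t=cam(n); p=cv2.undistortPoints(np.array(px,float).reshape(-1,1,2),K,d).reshape(-1,2)
    return -R.T@t,(R.T@np.c_[p,np.ones(len(p))].T).T
def onto(n,px,z):
    o,d=ray(n,px); return o+d*((z-o[2])/d[:,2])[:,None]
def proj(n,X):
    K,d,R,t=cam(n); return cv2.projectPoints(np.array(X,float).reshape(-1,3),cv2.Rodrigues(R)[0],t,K,d)[0].reshape(-1,2)
def tri(pa,pb):
    o1,d1=ray('top',pa);o2,d2=ray('scene',pb);d1=d1[0]/np.linalg.norm(d1[0]);d2=d2[0]/np.linalg.norm(d2[0])
    A=np.array([d1,-d2]).T; s=np.linalg.lstsq(A,o2-o1,rcond=None)[0]
    a=o1+d1*s[0];b=o2+d2*s[1]; return (a+b)/2,np.linalg.norm(a-b)
E
python3 - <<'E'
from h import *
im=cv2.imread('pics/top0.png')
def crop(im,x,y,w,h,s,name,g=10):
    c=cv2.resize(im[y:y+h,x:x+w],None,fx=s,fy=s,interpolation=cv2.INTER_CUBIC)
    for i in range((x//g+1)*g,x+w,g): cv2.putText(c,str(i),(int((i-x)*s)-8,8),0,.3,(255,255,255),1); cv2.line(c,((i-x)*s,10),((i-x)*s,14),(255,255,255),1)
    for i in range((y//g+1)*g,y+h,g): cv2.putText(c,str(i),(0,(i-y)*s+3),0,.3,(255,255,255),1)
    cv2.imwrite(name,c)
crop(im,65,110,160,120*5//4,5-1,'pics/tc1.png')
crop(im,185,60,140,140,4,'pics/tc2.png')
crop(im,215,80,210,180,3,'pics/tc3.png')
s=cv2.imread('pics/scene0.png')
crop(s,240,120,170,190,3,'pics/sc1.png')
crop(s,150,90,170,170,3,'pics/sc2.png')
E
```

```text
(no output)
```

View pics/tc1.png

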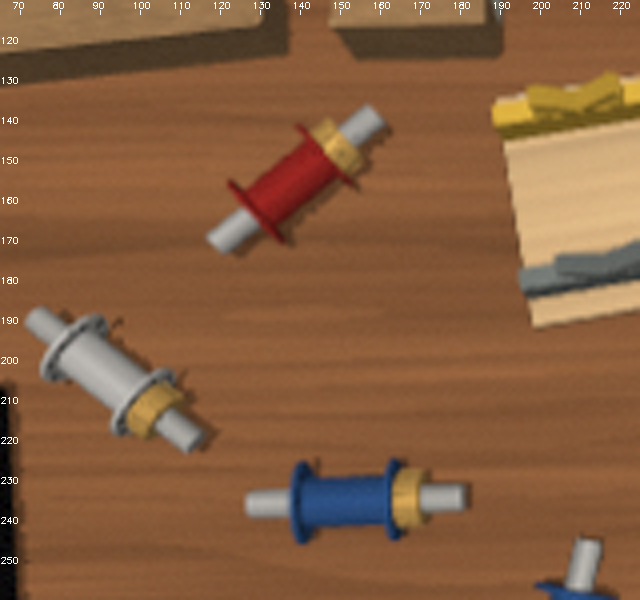

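View pics/tc2.png

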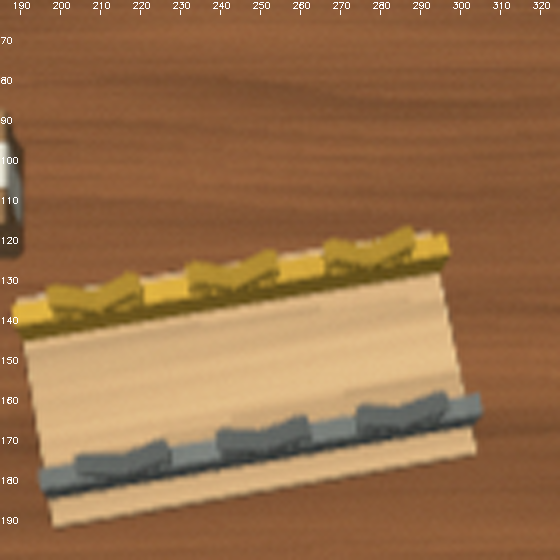

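View pics/tc3.png

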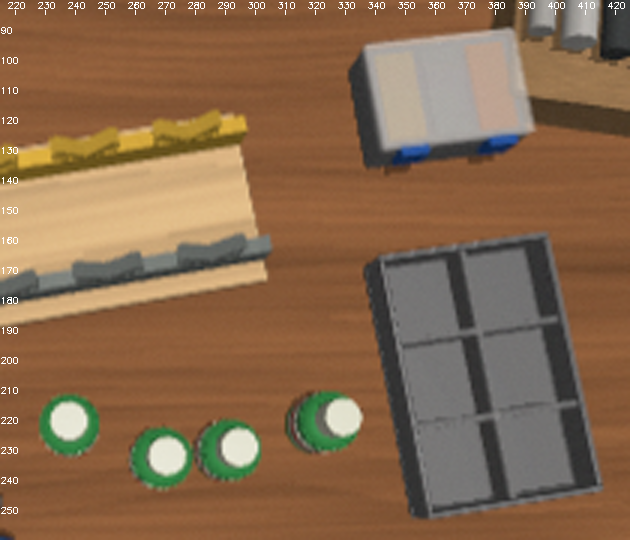

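View pics/sc1.png

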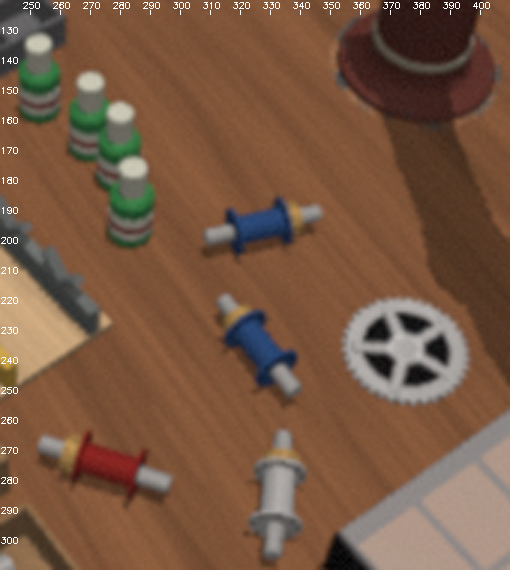

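View pics/sc2.png

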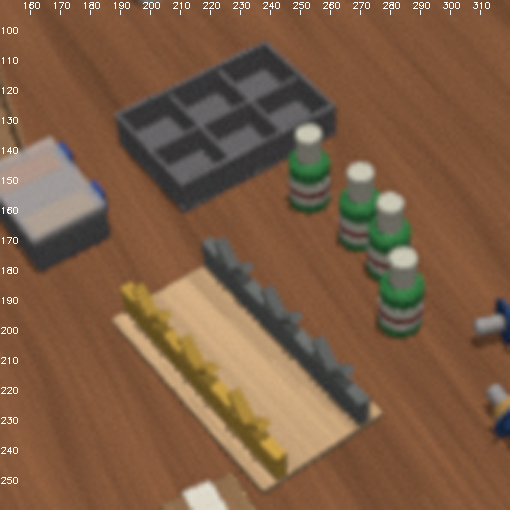

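```bash
cat > meas.py <<'E'
from h import *
from scipy.optimize import least_squares
def up(p,o,s): return (np.array(p,float)+.5)/s-.5+np.array(o)
def fit(obs,x0):
    def f(v):
        c,s=np.cos(v[2]),np.sin(v[2]); r=[]
        for n,px,X in obs:
            W=[v[0]+c*X[0]-s*X[1],v[1]+s*X[0]+c*X[1],X[2]]; r+=list((proj(n,W)[0]-px)*(1 if n=='top' else .7))
        return np.array(r)
    s=least_squares(f,x0,loss='soft_l1'); return s.x,f(s.x).reshape(-1,2)
o=(185,60);q=(150,90);r=(215,80)
rack=[('top',up(p,o,4),X) for p,X in [((53,527),(-.08,.145,.012)),((477,455),(-.08,-.145,.012)),((39,478),(-.055,.145,.079)),((481,405),(-.055,-.145,.079)),((14,312),(.055,.145,.079)),((448,243),(.055,-.145,.079))]]
rack+=[('scene',up(p,q,3),X) for p,X in [((380,411),(-.08,.145,.012)),((266,490),(.08,.145,.012)),((114,320),(.08,-.145,.012))]]
crate=[('top',up(p,r,3),X) for p,X in [((379,257),(.115,.0775,.05)),((547,235),(.115,-.0775,.05)),((602,489),(-.115,-.0775,.05)),((427,517),(-.115,.0775,.05))]]
crate+=[('scene',up(p,q,3),X) for p,X in [((118,115),(.115,-.0775,.05)),((265,43),(-.115,-.0775,.05)),((335,105),(-.115,.0775,.05)),((183,187),(.115,.0775,.05))]]
if __name__=='__main__':
    np.set_printoptions(precision=4,suppress=True)
    for n,ob in (('rack',rack),('crate',crate)):
        x,res=fit(ob,[.6,0,.1]); print(n,x); print(res)
    h=(65,110)
    for n,a,b in (('red',(219,240),(376,117)),('alu',(33,317),(195,440)),('blueA',(247,504),(467,497))):
        A=onto('top',up(a,h,4),.027)[0];B=onto('top',up(b,h,4),.027)[0]; u=(B-A)/np.linalg.norm(B-A)
        print(n,'mid',A+u*.062,'B-based',B-u*.074,'len',np.linalg.norm(B-A),'yaw',np.arctan2(u[1],u[0]))
    A=onto('top',[207,270],.027)[0];print('blueB',A,np.hypot(*A[:2]))
    for n,t,s in (('b',(68,421),(403,258)),('b',(167,456),(389,203)),('b',(239,447),(360,173)),('b',(343,417),(308,132))):
        print('bottle cap top',onto('top',up(t,r,3),.112)[0],'tri',tri(up(t,r,3),up(s,q,3)))
    print(proj('top',[[0,0,0],[.5,0,0]]))
E
python3 meas.py
```

```text
rack [0.6376 0.0266 0.1572]
[[-0.5935  1.514 ]
 [-0.0196  1.1165]
 [-1.8271  0.0631]
 [ 1.767  -1.0959]
 [-2.2412 -0.7016]
 [ 1.4124 -1.6921]
 [ 0.9107 -0.6081]
 [-0.3506 -0.775 ]
 [-0.199  -1.1044]]
crate [ 0.494  -0.3099  0.1272]
[[-0.9282 -0.4767]
 [-0.1143 -1.1351]
 [ 0.1089  1.0773]
 [-0.1876  1.1296]
 [-1.1875 -0.6231]
 [-0.1213 -0.9743]
 [ 0.028  -0.209 ]
 [-0.8477 -0.6585]]
red mid [0.6379 0.3114 0.027 ] B-based [0.6342 0.316  0.027 ] len 0.1300997791883873 yaw -0.8873414841619303
alu mid [0.5121 0.4285 0.027 ] B-based [0.5127 0.4292 0.027 ] len 0.1351257118661719 yaw -2.2197012640574605
blueA mid [0.4273 0.2738 0.027 ] B-based [0.4274 0.27   0.027 ] len 0.13980212313196064 yaw -1.558106582324767
blueB [0.3362 0.1309 0.027 ] 0.36081379605244546
bottle cap top [0.4554 0.0519 0.112 ] tri (array([0.4546, 0.0526, 0.1081]), np.float64(0.002568026980128103))
bottle cap top [ 0.4266 -0.025   0.112 ] tri (array([ 0.426 , -0.0249,  0.1076]), np.float64(0.001712289891612872))
bottle cap top [ 0.4324 -0.0818  0.112 ] tri (array([ 0.4315, -0.0817,  0.1075]), np.float64(0.002789146631802935))
bottle cap top [ 0.4543 -0.1655  0.112 ] tri (array([ 0.4534, -0.1646,  0.1126]), np.float64(0.002202764778118737))
[[261.3741 405.2784]
 [256.6342 205.7952]]
```

```bash
python3 - <<'E'
from h import *
from meas import *
np.set_printoptions(precision=4,suppress=True)
im=cv2.imread('pics/top0.png');hsv=cv2.cvtColor(im,cv2.COLOR_BGR2HSV)
H,S,V=[hsv[...,i].astype(int) for i in range(3)]
def blobs(m,lo=25):
    n,l,st,c=cv2.connectedComponentsWithStats(m.astype(np.uint8));return [(c[i].round(1),st[i,4]) for i in range(1,n) if st[i,4]>lo]
red=((H<6)|(H>174))&(S>170)&(V>60); blue=(H>100)&(H<125)&(S>120)&(V>60); gold=(H>13)&(H<28)&(S>110)&(V>120)
for nm,m in (('red',red),('blue',blue),('gold',gold)):
    for c,a in blobs(m):
        if c[1]<300: print(nm,c,a,onto('top',c,.027)[0])
R,_=fit(rack,[.6,0,.1]);C,_=fit(crate,[.6,0,.1])
big={n:cv2.resize(cv2.imread(f'pics/{n}0.png'),None,fx=3,fy=3,interpolation=cv2.INTER_CUBIC) for n in('top','scene')}
def w(v,X): c,s=np.cos(v[2]),np.sin(v[2]); return [v[0]+c*X[0]-s*X[1],v[1]+s*X[0]+c*X[1],X[2]]
pts=[w(R,(sx*.055,y,z)) for sx in(-1,1) for y0 in(-.09,0,.09) for y,z in((y0,.055),(y0-.024,.079),(y0+.024,.079))]
pts+=[w(R,(a*.08,b*.145,.012)) for a in(-1,1) for b in(-1,1)]+[w(C,(a,b,.005)) for a in(-.075,0,.075) for b in(-.0375,.0375)]+[w(C,(a*.115,b*.0775,.05)) for a in(-1,1) for b in(-1,1)]
for n in big:
    for p in proj(n,pts): cv2.circle(big[n],tuple(int(round(v)) for v in (p+.5)*3-.5),2,(0,0,255),-1)
cv2.imwrite('pics/ov_t.png',big['top'][280:780,540:1290]);cv2.imwrite('pics/ov_s.png',big['scene'][270:780,450:960])
E
```

```text
red [136.9 155.8] 298 [0.6354 0.3148 0.027 ]
blue [380.4 127.5] 53 [ 0.7067 -0.344   0.027 ]
blue [351.6 131.1] 53 [ 0.6971 -0.263   0.027 ]
blue [149.8 235. ] 306 [0.427  0.2764 0.027 ]
blue [206.2 270.1] 311 [0.336  0.1329 0.027 ]
gold [429.7 100.2] 1411 [ 0.7856 -0.4919  0.027 ]
gold [ 73.  104.2] 1808 [0.7812 0.4909 0.027 ]
gold [467.6  67.8] 26 [ 0.884  -0.6153  0.027 ]
gold [166.9  90.5] 301 [0.8175 0.239  0.027 ]
gold [166.1 111.6] 339 [0.7571 0.2401 0.027 ]
gold [241.7 129.7] 1059 [0.7038 0.0367 0.027 ]
gold [148.5 145.6] 81 [0.6628 0.285  0.027 ]
gold [101.9 211.8] 92 [0.4886 0.4004 0.027 ]
gold [166.4 234.2] 96 [0.4282 0.2342 0.027 ]
gold [202.5 285.9] 91 [0.2973 0.1424 0.027 ]
```

View pics/ov_t.png

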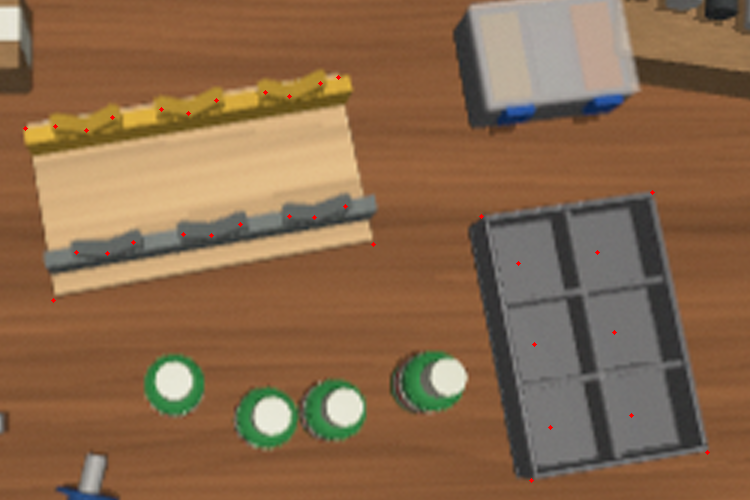

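View pics/ov_s.png

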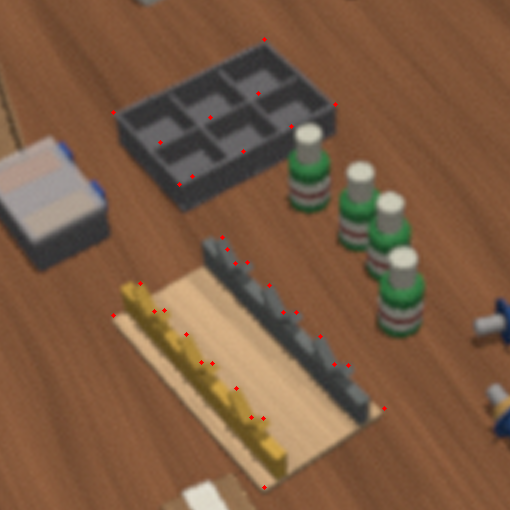

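```bash
python3 - <<'E'
import cv2
im=cv2.imread('pics/top0.png'); c=cv2.resize(im[110:200,185:310],None,fx=6,fy=6,interpolation=cv2.INTER_CUBIC); cv2.imwrite('pics/z1.png',c)
im=cv2.imread('pics/scene0.png'); c=cv2.resize(im[160:255,182:282],None,fx=6,fy=6,interpolation=cv2.INTER_CUBIC); cv2.imwrite('pics/z2.png',c)
E
```

```text
(no output)
```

View pics/z1.png

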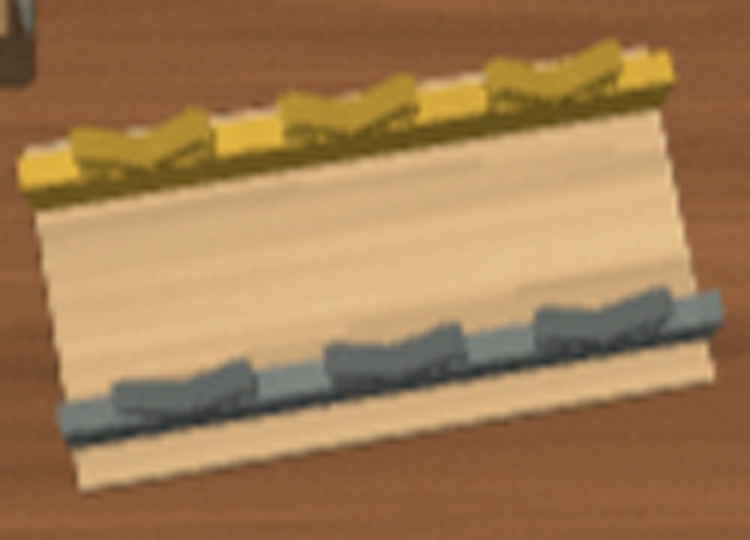

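View pics/z2.png

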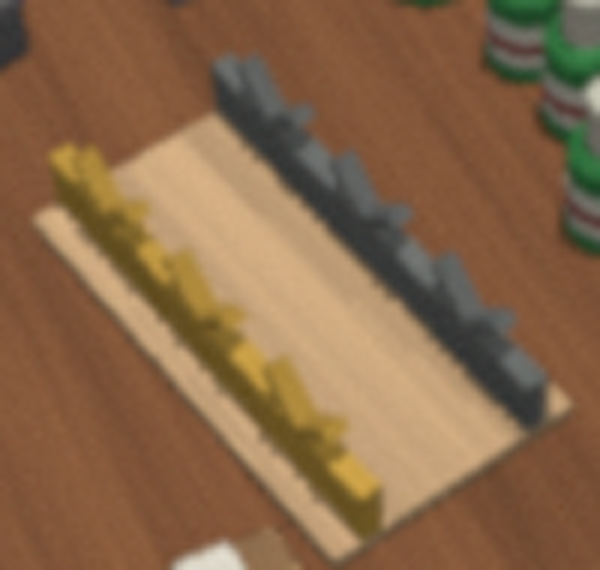

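```bash
cat > meas2.py <<'E'
from meas import *
z=(185,110)
G=[((115,382),(250,360)),((328,343),(460,323)),((537,308),(668,287))];Y=[((74,128),(207,108)),((283,93),(413,75)),((490,58),(618,40))]
ob=[]
for xr,L in((-.055,G),(.055,Y)):
    for y0,(a,b) in zip((.09,0,-.09),L):
        ob+=[('top',up(a,z,6),(xr+.007,y0+.024,.079)),('top',up(b,z,6),(xr+.007,y0-.024,.079))]
ob+=[('top',up(p,z,6),X) for p,X in [((80,492),(-.08,.145,.012)),((715,381),(-.08,-.145,.012))]]
ob+=[('scene',up(p,(182,160),6),X) for p,X in [((572,405),(-.08,.145,.012)),((335,562),(.08,.145,.012)),((35,217),(.08,-.145,.012))]]
RK,res=fit(ob,[.6,0,.1])
if __name__=='__main__':
    np.set_printoptions(precision=4,suppress=True);print(RK);print(res)
E
python3 meas2.py
python3 - <<'E'
import sys;sys.path.insert(0,'.')
from h import *
print(arm.read_joint_positions())
# reach tests
from scipy.spatial.transform import Rotation as Ro
def q(yaw): # tool x down, y at yaw
    x=np.array([0,0,-1.]);y=np.array([np.cos(yaw),np.sin(yaw),0]);return Ro.from_matrix(np.c_[x,y,np.cross(x,y)]).as_quat()
for p in([.4266,-.025],[.4324,-.0818],[.4273,.274],[.5121,.4285],[.6355,.314]):
    for zz in (.08,.13,.25):
        print(p,zz,[arm.ik(p+[zz],q(a)) is not None for a in np.arange(-np.pi,np.pi,np.pi/6)])
E
```

```text
[0.6415 0.0261 0.1595]
[[ 1.017  -0.3506]
 [-2.4089  0.0354]
 [ 1.1868  0.0172]
 [-1.9607  0.1145]
 [ 1.597  -0.1962]
 [-1.6295  0.1163]
 [ 0.8912  0.0086]
 [-2.5322  0.2477]
 [ 1.1116  0.0628]
 [-2.0234  0.021 ]
 [ 1.2583  0.2167]
 [-1.7779  0.2303]
 [-0.354  -0.0371]
 [ 0.2683 -0.134 ]
 [-0.2496 -0.7014]
 [-0.452  -0.685 ]
 [-0.828  -0.4063]]
[-1.35250053  0.61581365 -0.01264954  1.42475672  0.0081023   1.10341887
 -0.04041542]
[0.4266, -0.025] 0.08 [True, True, True, True, True, True, True, True, True, True, True, True]
[0.4266, -0.025] 0.13 [True, True, True, True, True, True, True, True, True, True, True, True]
[0.4266, -0.025] 0.25 [True, True, True, True, True, True, True, True, True, True, True, True]
[0.4324, -0.0818] 0.08 [True, True, True, True, True, True, True, True, True, True, True, True]
[0.4324, -0.0818] 0.13 [True, True, True, True, True, True, True, True, True, True, True, True]
[0.4324, -0.0818] 0.25 [True, True, True, True, True, True, True, True, True, True, True, True]
[0.4273, 0.274] 0.08 [True, True, True, True, True, True, True, True, True, True, True, True]
[0.4273, 0.274] 0.13 [True, True, True, True, True, True, True, True, True, True, True, True]
[0.4273, 0.274] 0.25 [True, True, True, True, True, True, True, True, True, True, True, True]
[0.5121, 0.4285] 0.08 [True, True, True, True, True, True, True, True, True, True, True, True]
[0.5121, 0.4285] 0.13 [True, True, True, True, True, True, True, True, True, True, True, True]
[0.5121, 0.4285] 0.25 [True, True, True, True, True, True, True, True, True, True, True, True]
[0.6355, 0.314] 0.08 [True, True, True, True, True, True, True, True, True, True, True, True]
[0.6355, 0.314] 0.13 [True, True, True, True, True, True, True, True, True, True, True, True]
[0.6355, 0.314] 0.25 [True, True, True, True, True, True, True, True, True, True, True, True]
```

```bash
cat > act.py <<'E'
from h import *
from scipy.spatial.transform import Rotation as Ro
RK=np.array([.6415,.0263,.1595]); CR=np.array([.494,-.3099,.1272])
def w(v,X):
    c,s=np.cos(v[2]),np.sin(v[2]); return np.array([v[0]+c*X[0]-s*X[1],v[1]+s*X[0]+c*X[1]])
def q(yaw):
    x=np.array([0,0,-1.]);y=np.array([np.cos(yaw),np.sin(yaw),0]);return Ro.from_matrix(np.c_[x,y,np.cross(x,y)]).as_quat()
def hub_pca(im,c,shell):
    hsv=cv2.cvtColor(im,cv2.COLOR_BGR2HSV);H,S,V=[hsv[...,i].astype(int) for i in range(3)]
    m={'red':((H<6)|(H>174))&(S>170)&(V>60),'blue':(H>100)&(H<125)&(S>120)&(V>60),'alu':np.zeros_like(H,bool)}[shell]
    m=m|((H>13)&(H<28)&(S>110)&(V>120))|((S<60)&(V>90))
    n,l=cv2.connectedComponents(m.astype(np.uint8));cc=l[int(c[1]),int(c[0])];assert cc
    yy,xx=np.nonzero(l==cc);P=onto('top',np.c_[xx,yy],.027)[:,:2]
    mu,ev=cv2.PCACompute(P.astype(np.float32),None);pr=(P-mu)@ev[0];lat=(P-mu)@ev[1]
    mid=mu[0]+ev[0]*(pr.max()+pr.min())/2; return mid,ev[0],np.ptp(pr),np.ptp(lat),len(P)
def go(p,yaw): arm.movep([float(v) for v in p],q(yaw).tolist())
def fz(): return float(arm.read_ft_force()[2])
def lower_until(z0,zmin,f0,df=4,step=.0015,v=.03):
    z=z0;p=arm.read_tool_pos()
    while z>zmin:
        z-=step;arm.line_to([p[0],p[1],z],velocity=v);f=fz()-f0
        if f>df: break
    return z,f
E
python3 - <<'E'
from act import *
np.set_printoptions(precision=4,suppress=True)
im=cv2.imread('pics/top0.png')
for n,c in (('red',(137,156)),('alu',(92,203)),('blue',(150,235))):
    mid,u,L,W,k=hub_pca(im,c,n);print(n,mid,u,np.arctan2(u[1],u[0]),L,W,k)
E
```

```text
red [0.6389 0.3112] [-0.652   0.7582] 2.2810655 0.1360689549253033 0.05424791210666389 515
alu [0.509  0.4253] [0.6142 0.7892] 0.9094713 0.13954437424670152 0.050285861686939416 576
blue [0.4273 0.2681] [-0.0173  0.9998] 1.5881425 0.1373362985563123 0.04865868273585053 552
```

Candidates for hub2 in the top view are blue A at (150,235), 0.51 m from the base, and blue B at (206,270), 0.36 m from it. I take A, the farthest. Crop tc1 shows its gold end at (166,234). Red (137,156) and aluminium (92,203) each appear only once. I also see four bottles, with caps at (237,220), (270,232), (294,228) and (329,219). I start with the red hub.

```bash
cat >> act.py <<'E'
def choose(p1,y1,p2,y2):
    best=None
    for s in(1,-1):
        a=arm.ik([*p1,.12],q(y1+s*np.pi/2).tolist());b=arm.ik([*p2,.2],q(y2+s*np.pi/2).tolist())
        if a is None or b is None: continue
        c=max(abs(a[6]),abs(b[6]))
        if best is None or c<best[0]: best=(c,s,a[6],b[6])
    print('choose',best); return best[1]
def pick_hub(mid,yaw,s,zg=.087):
    t=yaw+s*np.pi/2
    arm.move_gripper(1.0,40)
    go([*mid,.25],t);f0=arm.read_ft_force();print('f0',f0)
    arm.line_to([*mid,.15],velocity=.2);arm.line_to([float(mid[0]),float(mid[1]),zg],velocity=.08)
    print('down',arm.read_ft_force()-f0)
    arm.move_gripper(0.0,40);print('grip',arm.read_opening(),arm.read_ft_force()-f0)
E
python3 - <<'E'
from act import *
np.set_printoptions(precision=3,suppress=True)
m=[.6356,.3150];y=-.86
s=choose(m,y,w(RK,(-.006,-.09)),RK[2])
pick_hub(m,y,s);print(arm.read_time(),arm.read_tool_pos())
cv2.imwrite('pics/t1.png',snapshot('top'));cv2.imwrite('pics/s1.png',cv2.resize(snapshot('scene')[200:320,200:400],None,fx=4,fy=4))
E
```

```text
choose (np.float64(1.8148440173737057), 1, np.float64(0.303777689145402), np.float64(1.8148440173737057))
f0 [-0.101  1.183  0.378]
down [ 0.225 -0.756 -0.116]
grip 0.356815773297307 [-0.459 -0.919  2.134]
4.5083 [0.636 0.315 0.087]
```

View pics/s1.png

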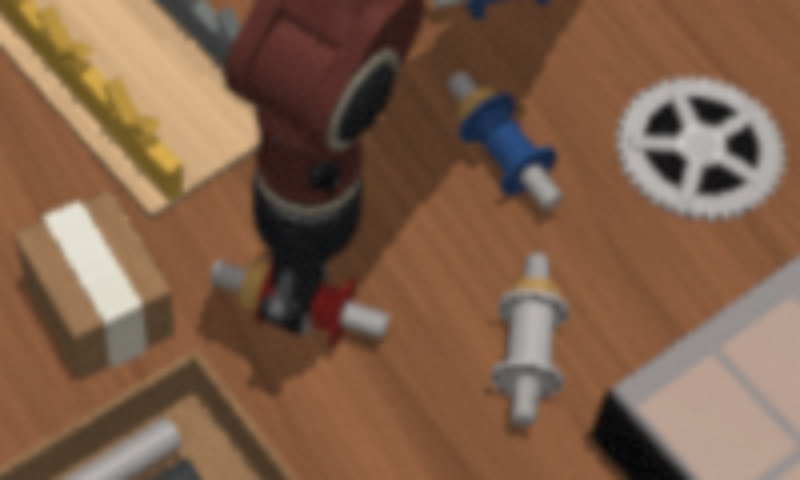

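```bash
python3 - <<'E'
from act import *
np.set_printoptions(precision=3,suppress=True)
p=arm.read_tool_pos()
arm.line_to([p[0],p[1],.25],velocity=.15)
print(arm.read_opening(),arm.read_ft_force())
t=w(RK,(-.006,-.09)); go([*t,.25],RK[2]+np.pi/2)
print(arm.read_tool_pos(),arm.read_ft_force(),t)
a=snapshot('top');b=snapshot('scene')
cv2.imwrite('pics/t2.png',cv2.resize(a[60:230,180:360],None,fx=4,fy=4)[:, :720]);cv2.imwrite('pics/s2.png',cv2.resize(b[80:260,150:320],None,fx=4,fy=4)[:600])
E
```

```text
0.3565614251956266 [-0.413  0.61  -3.056]
[ 0.65  -0.062  0.25 ] [ 0.241  0.9   -2.648] [ 0.65  -0.064]
```

View pics/t2.png

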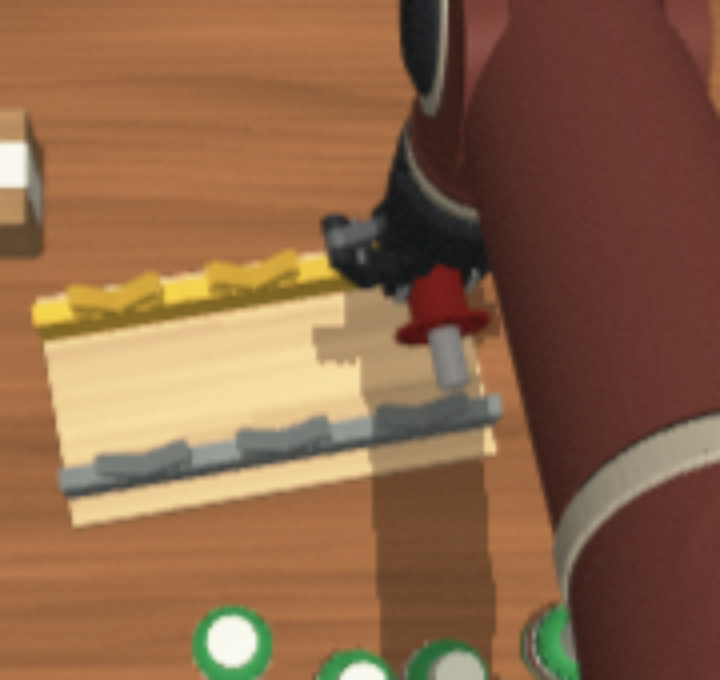

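View pics/s2.png

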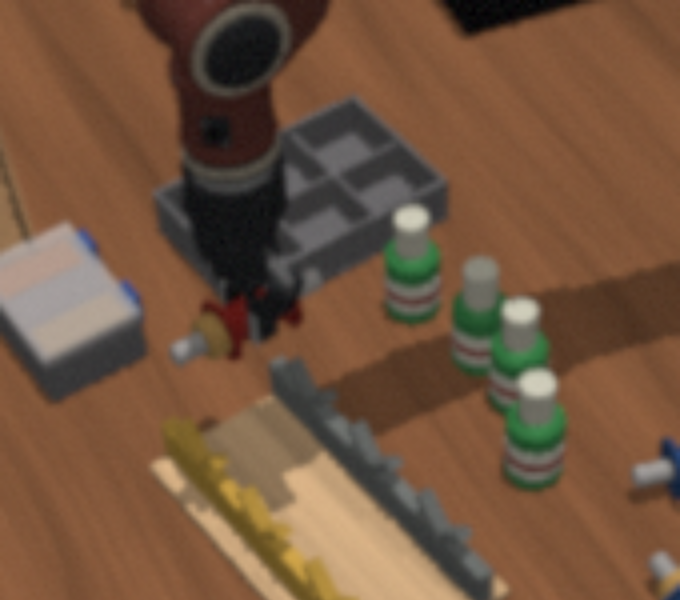

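```bash
cat >> act.py <<'E'
def inrack(P):
    d=np.array(P)[:2]-RK[:2];c,s=np.cos(RK[2]),np.sin(RK[2]);return np.array([c*d[0]+s*d[1],-s*d[0]+c*d[1]])
E
python3 - <<'E'
from act import *
print(inrack(onto('top',[292.9,154.5],.19)[0]),inrack(onto('scene',[194.5,167.2],.19)[0]),inrack(arm.read_tool_pos()))
E
```

```text
[-0.06472417 -0.09024214] [ 0.05975606 -0.0891161 ] [-0.00535929 -0.08786268]
```

```bash
cat >> act.py <<'E'
def place_hub(gy,s,off,dx=-.006):
    t=w(RK,(dx,gy));zs=.068+off
    go([*t,.25],RK[2]+s*np.pi/2)
    arm.line_to([*t,zs+.035],velocity=.15);arm.pause(.2);f0=fz()
    arm.line_to([*t,zs+.008],velocity=.05)
    z=zs+.008
    while z>zs-.004:
        z-=.0015;arm.line_to([*t,float(z)],velocity=.02);f=fz()-f0
        if f>4: break
    print('contact z-seat',z-zs,'f',f,inrack(arm.read_tool_pos()),arm.read_tool_pos()[2]-zs)
    return z-zs
def release_up():
    p=arm.read_tool_pos();o=arm.read_opening()
    for k in range(1,5): arm.move_gripper(min(o+.06*k,1))
    arm.pause(.2);arm.line_to([p[0],p[1],p[2]+.09],velocity=.08);print('t',arm.read_time())
E
python3 - <<'E'
from act import *
place_hub(-.09,1,.060)
E
```

```text
contact z-seat 0.0005000000000000004 f 6.982312791221192 [-0.00553965 -0.08934557] 0.0014821886674002693
```

```bash
python3 - <<'E'
from act import *
release_up()
m=[.4272,.2741];y=-1.5534
s=choose(m,y,w(RK,(-.006,0)),RK[2]);print(s)
go([*m,.25],y+s*np.pi/2)
im=snapshot('top');cv2.imwrite('pics/t3.png',im)
cv2.imwrite('pics/t3c.png',cv2.resize(im[90:300,60:330],None,fx=2.8,fy=2.8))
E
```

```text
t 12.8667
choose (np.float64(1.565260383401646), 1, np.float64(-0.18167672624708825), np.float64(1.565260383401646))
1
```

View pics/t3c.png

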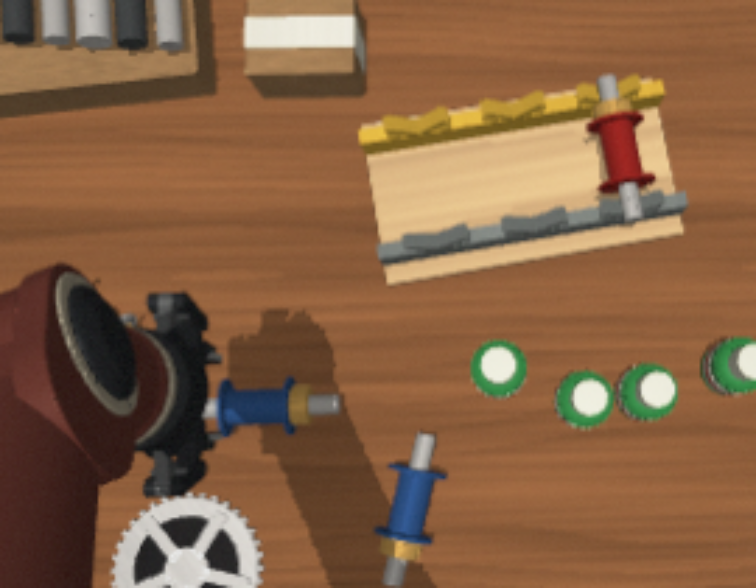

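Red sits in the right-hand groove, gold end on the yellow rail. Blue A has not moved.

```bash
python3 - <<'E'
from act import *
np.set_printoptions(precision=3,suppress=True)
m=[.4272,.2741];y=-1.5534
pick_hub(m,y,1)
p=arm.read_tool_pos();arm.line_to([p[0],p[1],.25],velocity=.15);print(arm.read_opening(),arm.read_ft_force())
place_hub(0,1,.060)
im=snapshot('scene');cv2.imwrite('pics/s4.png',cv2.resize(im[120:270,150:320],None,fx=4,fy=4))
E
```

```text
f0 [-0.047 -0.557  0.328]
down [-0.678  1.022 -1.15 ]
grip 0.3579897865802067 [-1.353  0.573  3.411]
0.3611378864886908 [-0.131  0.557 -3.407]
contact z-seat 0.0005000000000000004 f 6.125359872630499 [-0.006  0.001] 0.0013558910232141785
```

View pics/s4.png

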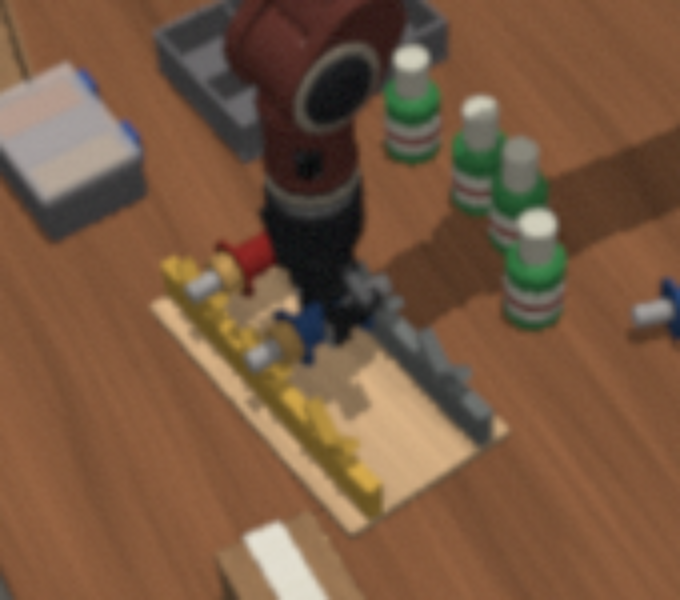

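Blue lies in the middle groove and the lowering met contact at seat height. I release it and go for the aluminium hub.

```bash
python3 - <<'E'
from act import *
np.set_printoptions(precision=3,suppress=True)
release_up()
m=[.5127,.4295];y=-2.232
s=choose(m,y,w(RK,(-.006,.09)),RK[2])
pick_hub(m,y,s)
p=arm.read_tool_pos();arm.line_to([p[0],p[1],.25],velocity=.15);print(arm.read_opening(),arm.read_ft_force())
print('s',s);d=place_hub(.09,s,.060)
im=snapshot('scene');cv2.imwrite('pics/s5.png',cv2.resize(im[120:270,150:320],None,fx=4,fy=4))
E
```

```text
t 25.75
choose (np.float64(1.4312216878376744), 1, np.float64(-0.915020442929835), np.float64(1.4312216878376744))
f0 [ 0.228 -0.333 -0.763]
down [0.506 1.042 1.318]
grip 0.3602803359597901 [-0.81   0.525  2.457]
0.36025228303101464 [ 0.506  0.288 -2.047]
s 1
contact z-seat 0.0005000000000000004 f 6.913846797225231 [-0.006  0.091] 0.0013198477546139953
```

View pics/s5.png

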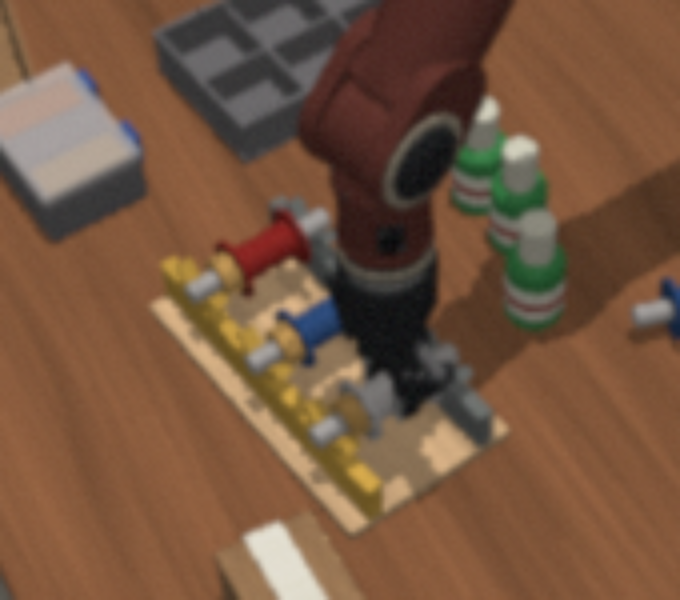

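```bash
cat >> act.py <<'E'
def caps(im):
    hsv=cv2.cvtColor(im,cv2.COLOR_BGR2HSV);H,S,V=[hsv[...,i].astype(int) for i in range(3)]
    g=((H>45)&(H<85)&(S>110)&(V>50)).astype(np.uint8); wh=((S<50)&(V>140)).astype(np.uint8)
    n,l,st,c=cv2.connectedComponentsWithStats(wh);near=cv2.dilate(g,np.ones((5,5)));out=[]
    for i in range(1,n):
        if 40<st[i,4]<260 and near[l==i].mean()>.3: out.append((c[i],st[i,4],onto('top',c[i],.112)[0][:2]))
    return out
E
python3 - <<'E'
from act import *
np.set_printoptions(precision=4,suppress=True)
release_up()
go([.5,.45,.3],RK[2]+np.pi/2)
a=snapshot('top');b=snapshot('scene');cv2.imwrite('pics/t6.png',a)
cv2.imwrite('pics/t6c.png',cv2.resize(a[90:270,170:430],None,fx=2.9,fy=2.9));cv2.imwrite('pics/s6c.png',cv2.resize(b[90:270,150:320],None,fx=3.2,fy=3.2))
for x in caps(a): print(*x)
E
```

```text
t 39.2167
[237.5194 219.907 ] 129 [0.4556 0.0514]
[294.344 228.72 ] 125 [ 0.4323 -0.0819]
[270.0945 231.5512] 127 [ 0.4269 -0.0245]
```

View pics/t6c.png

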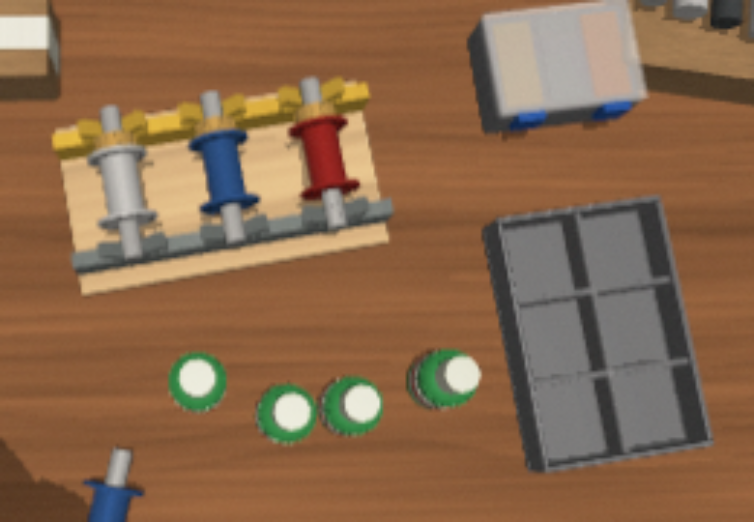

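View pics/s6c.png

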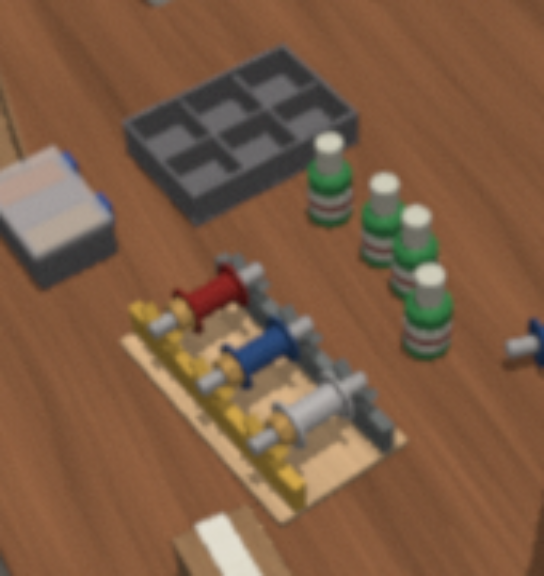

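```bash
cat >> act.py <<'E'
def byaw(p1,p2):
    best=None
    for a in (0,np.pi):
        for b in (CR[2],CR[2]+np.pi):
            i=arm.ik([*p1,.2],q(a).tolist());j=arm.ik([*p2,.2],q(b).tolist())
            if i is None or j is None: continue
            c=max(abs(i[6]),abs(j[6]))+.3*abs(i[6]-j[6])
            if best is None or c<best[0]: best=(c,a,b)
    return best[1:]
def bottle(p,cell):
    p=[float(v) for v in p];t=[float(v) for v in w(CR,cell)]
    a,b=byaw(p,t);arm.move_gripper(1.0,40)
    go([*p,.25],a);arm.line_to([*p,.152],velocity=.12)
    arm.move_gripper(0.0,40);print('grip',arm.read_opening(),arm.read_ft_force())
    arm.line_to([*p,.30],velocity=.15);print('lift',arm.read_opening(),arm.read_ft_force())
    go([*t,.30],b);arm.line_to([*t,.205],velocity=.15);arm.pause(.2);f0=fz()
    arm.line_to([*t,.165],velocity=.06);z=.165;f=fz()-f0;print('f at .165',f)
    while z>.152 and f<3:
        z-=.0015;arm.line_to([*t,float(z)],velocity=.02);f=fz()-f0
    print('floor',z,f,arm.read_tool_pos(),t,arm.read_opening())
E
python3 - <<'E'
from act import *
np.set_printoptions(precision=4,suppress=True)
bottle([.454,-.165],(.075,-.0375))
a=snapshot('top');b=snapshot('scene');cv2.imwrite('pics/t7.png',a)
cv2.imwrite('pics/t7c.png',cv2.resize(a[90:270,170:430],None,fx=2.9,fy=2.9));cv2.imwrite('pics/s7c.png',cv2.resize(b[90:270,150:320],None,fx=3.2,fy=3.2))
print(arm.read_time())
E
```

```text
grip 0.34008245184017843 [-1.2235 -0.6215  3.8054]
lift 0.34025516406707695 [-0.2513  0.6279 -1.0833]
f at .165 -0.7442124115628892
floor 0.156 6.588557848237095 [ 0.5732 -0.3379  0.1574] [0.5731512210732156, -0.3375827419635222] 0.34065416407902366
50.2333
```

View pics/t7c.png

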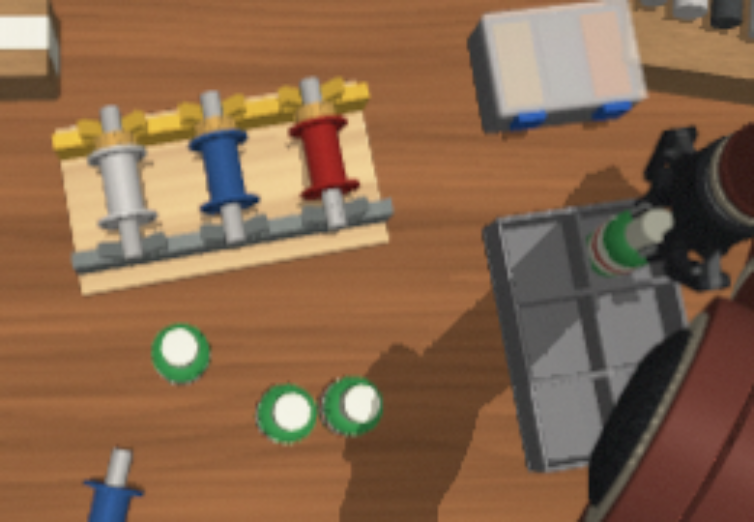

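View pics/s7c.png

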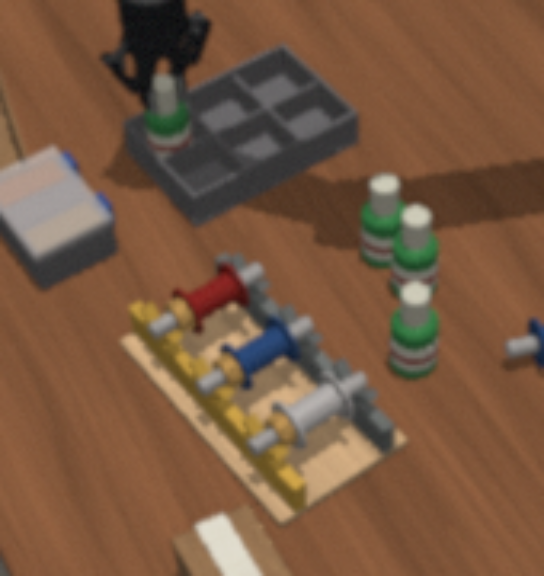

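The bottle reached the cell floor at the expected height. The leftmost bottle was knocked aside, from top pixel (237,220) to about (232,210), so I re-measure before each grasp.

```bash
python3 - <<'E'
from act import *
np.set_printoptions(precision=4,suppress=True)
release_up()
C=[x[2] for x in caps(snapshot('top'))];print(C)
C=[c for c in C if c[1]>-.15]
p=min(C,key=lambda c:c[1])
bottle(p,(0,-.0375));release_up()
C=[x[2] for x in caps(snapshot('top'))];print(C)
a=snapshot('top');cv2.imwrite('pics/t8c.png',cv2.resize(a[90:270,170:430],None,fx=2.9,fy=2.9))
E
```

```text
t 52.625
[array([0.4804, 0.0654]), array([ 0.4326, -0.0818]), array([ 0.4269, -0.0245])]
grip 0.33978392507688426 [-1.0973 -0.2174  5.3035]
lift 0.34215504330910973 [ 0.0152 -0.1153 -1.6537]
f at .165 -1.7288487666819377
floor 0.156 6.278968398088985 [ 0.4986 -0.3475  0.1573] [0.4987571474292342, -0.34709703682199067] 0.33917239190219084
t 63.6583
[array([0.4804, 0.0654]), array([ 0.4269, -0.0245])]
```

View pics/t8c.png

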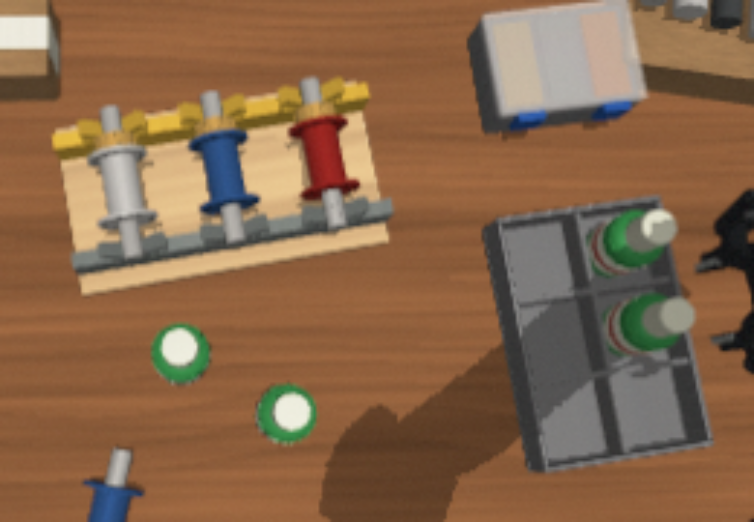

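Two bottles stand in their cells, at top pixels (397,168) and (403,199). The two still to pick are at (270,232) and (232,210).

```bash
python3 - <<'E'
from act import *
np.set_printoptions(precision=4,suppress=True)
for cell in ((.075,.0375),(0,.0375)):
    C=[x[2] for x in caps(snapshot('top'))];print(C)
    C=[c for c in C if c[1]>-.15]
    bottle(min(C,key=lambda c:c[1]),cell);release_up()
go([.5,.45,.3],RK[2]+np.pi/2)
a=snapshot('top');cv2.imwrite('pics/t9c.png',cv2.resize(a[60:300,70:430],None,fx=2.2,fy=2.2))
b=snapshot('scene');cv2.imwrite('pics/s9c.png',cv2.resize(b[90:270,150:320],None,fx=3.2,fy=3.2))
cv2.imwrite('pics/t9.png',a)
E
```

```text
[array([0.4805, 0.0654]), array([ 0.4269, -0.0245])]
grip 0.3435091916186829 [-2.2646  0.3469  4.3954]
lift 0.33993356507074335 [ 0.036  -0.8408 -2.3601]
f at .165 -0.45659261555119324
floor 0.156 6.907955558768331 [ 0.5636 -0.2635  0.1573] [0.563636926214747, -0.2631886683195409] 0.3429341551299697
t 74.925
[array([0.4804, 0.0654])]
grip 0.3414760802057425 [-1.3411 -0.8485  3.5678]
lift 0.34021025810648364 [-0.6514  0.1618 -1.8114]
f at .165 -0.1799491025447113
floor 0.156 8.053908584859306 [ 0.4891 -0.273   0.1573] [0.4892428525707658, -0.27270296317800935] 0.33627399171018046
t 86.325
```

View pics/t9c.png

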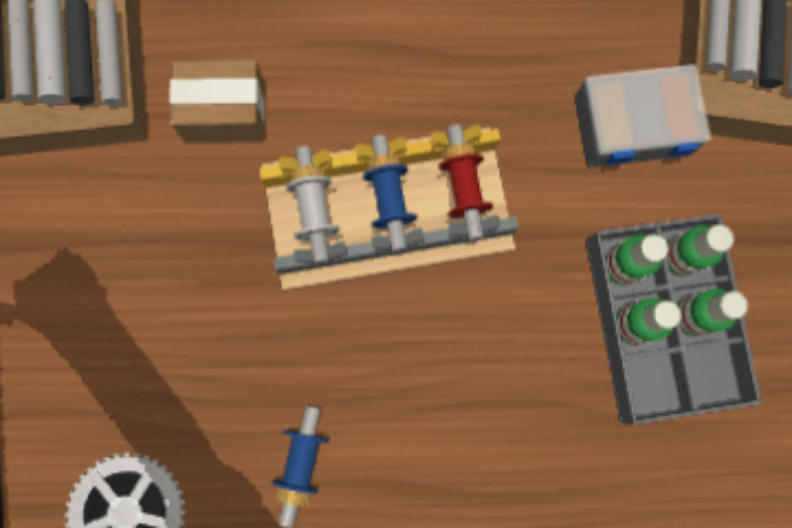

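View pics/s9c.png

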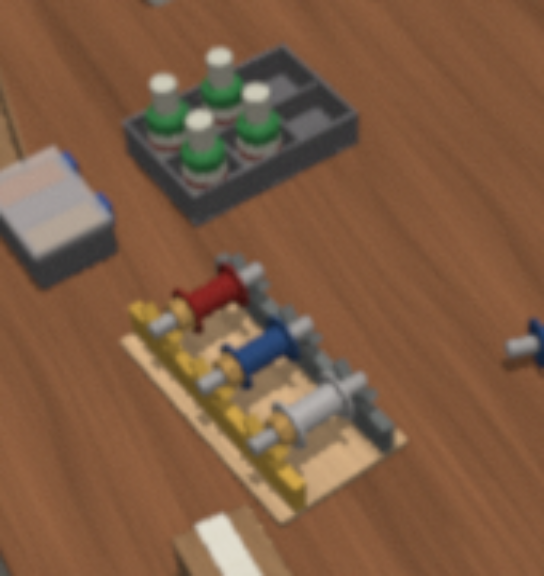

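```bash
python3 - <<'E'
from act import *
np.set_printoptions(precision=4,suppress=True)
f=lambda p:(np.array(p)+.5)/2.2-.5+np.array([70,60]); g=lambda p:(np.array(p)+.5)/3.2-.5+np.array([150,90])
for n,a,b in(('alu',(303,149),(321,260)),('blue',(380,138),(399,248)),('red',(455,126),(475,237))):
    A,B=[inrack(onto('top',f(p),.068)[0]) for p in(a,b)];print(n,A,B,'mid x',(A[0]+B[0])/2,'len',np.linalg.norm(A-B),'ang',np.arctan2(*(A-B)[::-1]))
for n,a,b in(('red',(157,328),(260,272)),('blue',(203,385),(310,325)),('alu',(254,445),(362,382))):
    print(n,[inrack(onto('scene',g(p),.068)[0]) for p in(a,b)])
for t,s in(((654,248),(201,118)),((719,238),(163,83)),((667,314),(256,91)),((733,305),(219,55))):
    X,e=tri(f(t),g(s));d=X[:2]-CR[:2];c,s_=np.cos(CR[2]),np.sin(CR[2]);print('cap',X,e,'crate',c*d[0]+s_*d[1],-s_*d[0]+c*d[1])
for k in('top','scene'):
    h=cv2.cvtColor(snapshot(k),cv2.COLOR_BGR2HSV);m=cv2.inRange(h,(45,110,50),(85,255,255));n,l,st,c=cv2.connectedComponentsWithStats(m);print(k,[(c[i].round(),st[i,4]) for i in range(1,n) if st[i,4]>15])
E
```

```text
alu [0.0707 0.0887] [-0.063   0.0897] mid x 0.0038437650181412167 len 0.13374848540777204 ang -0.007700060878121611
blue [ 0.0687 -0.0023] [-0.0647 -0.0006] mid x 0.001987336703135424 len 0.13348262585200324 ang -0.012893459871139858
red [ 0.0684 -0.0923] [-0.0672 -0.0894] mid x 0.0005905251830871858 len 0.13566142011670954 ang -0.020726271495948818
red [array([ 0.0596, -0.0882]), array([-0.0676, -0.0837])]
blue [array([0.0641, 0.001 ]), array([-0.0655,  0.0061])]
alu [array([0.0668, 0.091 ]), array([-0.0619,  0.0962])]
cap [ 0.5619 -0.2612  0.1189] 0.0037995127276911414 crate 0.07352521556820832 0.03967496618971418
cap [ 0.5733 -0.3369  0.1162] 0.002355281649522937 crate 0.07519623401093446 -0.03684952586623649
cap [ 0.489  -0.2707  0.1182] 0.0035227639451746876 crate 4.5080056792490275e-05 0.039535232544741145
cap [ 0.4982 -0.3453  0.1186] 0.001740910676167339 crate -0.0003430523058582328 -0.03564646199830711
top [(array([385., 173.]), np.int32(166)), (array([357., 178.]), np.int32(163)), (array([391., 202.]), np.int32(170)), (array([362., 206.]), np.int32(165))]
scene [(array([219., 119.]), np.int32(64)), (array([202., 128.]), np.int32(60)), (array([230., 130.]), np.int32(70)), (array([213., 139.]), np.int32(72))]
```

All checks agree: the hubs' mid-lengths are within 4 mm of x = 0, they are parallel within 0.02 rad, and the caps are at about 0.117 m over the cell centres.

```bash
python3 - <<'E'
from station import arm,ticket
arm.pause(.5);print(arm.read_time(),arm.read_ft_force());ticket.finish_job()
E
```

```text
89.5917 [ 0.8733918  -0.49959993 -0.76620086]
the job is handed in; nothing more can be done
```

I handed the job in at about 90 s of the 210 s. All three hubs are in the cradle and all four bottles present are in the crate. The hand-in itself reports no verdict.

- **Hubs:** red, blue (the one farther from the base) and aluminium each lie in their own groove, gold ends on the yellow rail. Each was lowered until it touched, at seat height and with about 6–7 N, before the fingers opened slowly. In the last pictures their mid-lengths were within 4 mm of midway between the rails and their axes within 0.02 rad of parallel.
- **Bottles:** each was lowered onto its cell floor, with contact at the expected height. The cap tops then measured 0.116–0.119 m high (0.117 expected), within 3 mm of the cell centres. One bottle was knocked aside during the run. I saw it in a picture, measured its position again and placed it.
- **Left alone:** the carton, chainring, parts case and second blue hub looked unmoved, though I did not measure them.

**Disagreement in the measurements:** the scene camera's reading of the red hub's gold end was about 9 mm shorter than the top camera's. Even so, it puts the hub's mid-length about 4 mm off, inside the 15 mm tolerance. My first fit of the cradle was also off by up to 2 pixels, because I took the rail tops for the notch height. I refitted it on the notch tips before moving anything.

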